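Pin the tea caddy's hasp shut

TASK

Lock the white tea caddy: fold its hasp down over the lid, then take the locking pin out of the tong holder and put it in the hole of the loose round bushing in the hasp's eye; turn the bushing with the pin, pressing lightly, until the pin finds the hole of the keeper hidden underneath, and pass it through fully home with its flange down on the bushing. Let go of the pin. Work gently, never pressing hard on the caddy or its lock (35 N would chip it), and leave the teapot, the pitcher and the cups where they stand.

Things in the scene. Friction and masses are not known exactly. Their poses are not given: they have to be found in the camera images.
- caddy: White ceramic tea caddy, fixed on the slate slab: box 50 deep (x) x 150 wide (y) x 84 mm high with its lid. Origin under the box's centre on the slab, z up; its -x side is the front. Joined to its front is a square rosewood lock housing, 80 x 80 x 84 mm, open on top, centred 68 mm in front of the origin, empty below the keeper down to 7 mm above the slab.
- keeper_axis (a point): Centre of the upper face of the keeper, a dark steel disc (65 mm across, 8 thick) in the housing, 83 mm above the caddy's underside. It is sprung: gives 8 mm, push rising 1.8 to 7.4 N, then solid. Its 12 mm hole is 20 mm off this axis; where it points is not tracked (seen only while the hasp is up): anywhere within 0.8 rad of the caddy's -x, either side. Hidden by the bushing once the hasp is shut.
- hasp (a joint): Angle of the brass hasp, rad: 0 = shut, flat over lid and housing; 1.57 = upright. Starts at 1.68 to 1.92, leaning back. A strap 26 mm wide, 6 thick, ending in a round eye (74 mm across, 12 thick, centre 102 mm from the hinge). Stays where it stands; pushed forward from behind by the eye (1 to 2 N), below about 1.0 rad it sinks shut by its own weight in some 2 s.
- hasp_hinge (a point): Middle of the hasp's level hinge axis, which runs along the caddy's y: 34 mm behind the caddy's origin, 91 mm above its underside.
- hasp_tip (a point): Free end of the hasp, on its upper face, 139 mm from the hinge.
- bushing_axis (a point): Centre of the eye's upper face, on the bushing's axis; follows the hasp. With the hasp shut it is 97.5 mm above the caddy's underside and 68 mm in front of the caddy's origin.
- bushing_hole (a point): Centre of the mouth of the bushing's only hole, on its upper face: round, 12 mm wide, right through, 20 mm off the bushing's axis. The bushing is a plain steel disc, 61 mm across, 12 mm thick, flush in the hasp's eye, turning freely there about bushing_axis (0.01 N m). Hasp shut, its underside is 2.5 mm above the keeper.
- bushing (a joint): Turn of the bushing in the eye, rad, -3.1 to 3.1. At 0 its hole is on the hasp's free-end side (hasp shut: straight in front of the axis, the caddy's -x); positive = counter-clockwise seen from above with the hasp shut, so at +1.57 the hole is on the caddy's -y side. Starts at 1.2 to 2.4, never over the keeper's hole.
- pin: Locking pin, upright in the tong holder, 60 g. Origin at the foot of its shaft, z up along it. Brass shaft 9 mm across, 45 mm long, foot chamfered 2 mm; then a brass flange 20 mm across, 4 mm thick; then a square rosewood head 16 x 16 x 34 mm (flat sides along the pin's x and y), from 49 to 83 mm above the origin. In lined-up holes it drops by its own weight if let go.
- holder: Rosewood tong holder, fixed on the slab: block 44 (x) x 130 (y) x 52 mm high, origin under its centre. The pin stands in a 12 mm hole 40 mm to the -y side of its centre, the flange on the block's top; wooden tea tongs 68 mm tall are fixed upright in it, 45 mm to the +y side.
- teapot: Purple clay teapot, about 96 mm across and 85 mm high, origin under its centre.
- pitcher: Clear glass pitcher, 76 mm across, 90 mm high, origin under its centre.
- cup_a: White cup, 64 mm across, 42 mm high, origin under its centre.
- cup_b: White cup like cup_a.

How it is judged (in metres and radians):
On the way:
1. the hasp is folded down flat, before the pin goes in (value of joint hasp below 0.05 rad and horizontal distance between pin and bushing_axis above 0.06 m), for 0.2 s.
At the end, for the whole second after the job is handed in: The hasp is shut (within 0.05 rad); the pin stands upright (within 0.12 rad) in the bushing's hole (within 4 mm of its axis), through the keeper, its flange down on the bushing (pin's foot 49 to 55.5 mm above the caddy's underside; 52.5 is fully home), at rest and released (z of pin in the frame of caddy between 0.049 and 0.0555 m and horizontal distance between pin and bushing_hole below 0.004 m and angle between pin's own z axis and vertical below 0.12 rad and value of joint hasp below 0.05 rad and linear speed of pin below 0.02 m/s and contact force between the fingers and pin below 0.05 N); the robot touches nothing.
It fails at once if the pin is forced against the caddy or its lock with more than 35 N (contact force between pin and caddy above 35 N).
It fails at once if the robot presses on the caddy or its lock with more than 35 N (contact force between any of the arm, the fingers and caddy above 35 N).
It fails at once if the teapot or the pitcher is shifted by more than 25 mm or tipped (distance of any of teapot, pitcher from where it was at the start of the episode above 0.025 m or angle between any of teapot, pitcher's own z axis and vertical above 0.3 rad).
It fails at once if a cup is shifted by more than 25 mm or tipped (distance of any of cup_a, cup_b from where it was at the start of the episode above 0.025 m or angle between any of cup_a, cup_b's own z axis and vertical above 0.3 rad).
It also fails if it takes over 72 s, if anything falls off the work surface, if the arm or the gripper's body presses on something with over 40 N, if the wrist force passes 120 N, or if a joint passes its speed limit or range.

ROBOT

A 6-joint arm with a two-finger parallel gripper is mounted at the origin on the work surface. World frame = base frame: x ahead of the robot, y to its left, z up, the work surface at z = 0. Lengths are in mm, angles in rad, forces in N, time in s.
With the tool pointing down it reaches from about 350 to 925 mm from the base axis. Payload 6.4 kg.
Tool frame: the origin (TCP) lies between the finger pads; the fingertips stand 11 mm ahead of it and the grasp point (between the pads) lies 8 mm behind it (bot.tip_extent is the distance from the TCP to the fingertips, in mm); z points along the fingers, y is the direction in which the jaws open and shut (so a half turn about z gives the same grasp; the last joint's range is limited). The gripper opens to 94 mm and grips with 3 to 60 N. Pads are 16 mm wide; open, the fingers measure 119 mm over their backs; the gripper's body (75 mm by 177 mm) begins 78 mm behind the grasp point.
Start: joints at [0.996, 0.245, 1.558, -0, 1.339, -0.174], TCP at [253.599, 598.499, 216.455] pointing down, gripper open.
Joint ranges: [-3.13, 3.13], [-1.02, 2.26], [0.13, 2.54], [-0.95, 4.09], [0.21, 2.88], [-2.74, 2.74]. Speed limits (rad/s): [2.57, 2.57, 3.14, 3.14, 3.14, 3.14].

INTERFACE

Orientations are given as [roll, pitch, yaw] about the fixed x, y, z axes, in that order (R = Rz(yaw) Ry(pitch) Rx(roll)).
In Python, from workcell import bot, vision, ticket gives the robot as it stands. The module is installed in compiled form; this text tells all that it offers.
- The arm moves only by the shell command python3 -m jog 'ROWS' [FORCE]. ROWS is a JSON object of lists of equal length, an entry for each row: "offset": the shift along the world's x, y, z in mm, a list of three; "angular": the turn, a rotation vector about the world's x, y, z in rad, a list of three; "jaw": the closure, from 0 (fully open) to 1 (shut). In form: {"offset": [[x, y, z], ...], "angular": [[rx, ry, rz], ...], "jaw": [jaw, ...]}. A call has exactly 10 rows; each row shifts and turns the commanded pose from where the row before left it; what a row does not reach is not made up. A row lasts 1/10 s, in which the tool goes at most 50 mm and 8.59 degrees, less where a joint would pass 70% of its speed; a pose out of reach is approached as far as the arm can. A call is refused whole if a number of a shift passes 50 or a number of a turn 0.15, either way. A call with a gripper value outside its range is refused whole. The fingers move at their own pace and stop on an object; FORCE is the grip in N (left out, the last holds). Time passes only in rows, so rows that do not move let the fingers close, or fill a call up. It gives the time, the measured TCP pose, the force and the opening at its end, in the units of the state.
- bot.get_state(): the state, without advancing time (a new reading comes with each control period).
- vision.snapshot(name): name is "side" or "top"; returns the picture (480x640x3 uint8, red, green, blue); there is no depth.
- vision.camera_model(name): a dict with "K" (3x3 intrinsics, pixels), "dist" ([k1, k2, p1, p2, k3] as OpenCV has them; the pictures are not rectified), "world_from_camera" (4x4, takes a point from camera to world coordinates). Camera axes: x right, y down, z forward; pixel columns grow to the right and rows downward; lengths in mm; the calibration is good to about 2 mm. A picture is of the moment at which its call begins. camera_model takes no time and is no camera call.
- ticket.hand_in(): hands the job in, once; it reports no verdict.
The state is a dict: "time": time; "q": joint angles; "dq": joint speeds; "tau": joint torques, N m; "eef_pos": TCP position; "tool_rot": TCP orientation; "wrist_force": force on the tool from outside, world axes, zero at the start; "moment": the same for the moment, N m; "width": opening from 0.0 (shut) to 1.0 (fully open).
Only numpy, scipy, OpenCV 4.12 (cv2) and the standard library are available. Lean on these libraries where they do the work, as an engineer would, in place of code of your own. Each camera call takes 0.05 s, during which the arm holds its last target. There are 200 camera calls.

## Working session

There is one attempt and no reset: what is moved stays moved. The work goes in short steps, Python scripts to look and compute and a shell command to move; the robot and the scene stay as the last step left them, time stands still between calls to the robot, and variables do not carry over. Pictures are saved under pics/ and viewed, about 8 in all and at most 12, crops included, and the job is handed in when it is done.

```bash
mkdir -p pics
python3 - <<'E'
from workcell import bot, vision
import cv2,json
print(bot.get_state(), bot.tip_extent)
for n in("side","top"):
    im=vision.snapshot(n); cv2.imwrite(f"pics/{n}0.png",im[:,:,::-1]); print(n,vision.camera_model(n))
E
```

```text
{'time': 0.0, 'q': array([ 9.95896101e-01,  2.45775483e-01,  1.55896532e+00, -1.89109227e-06,
        1.33868732e+00, -1.74116252e-01]), 'dq': array([ 0.00153266, -0.00050915,  0.00219011, -0.00014317,  0.00034186,
       -0.00059763]), 'tau': array([ 6.90102224e-04, -4.15831983e+01, -3.14604878e+01,  6.85078022e-02,
        3.33063724e-02, -1.52753200e-04]), 'eef_pos': array([253.28798361, 598.01368389, 215.39619351]), 'tool_rot': array([-3.13978461e+00, -3.16161394e-04,  2.74080883e+00]), 'wrist_force': array([ 0.30677468,  0.26023072, -0.10989996]), 'moment': array([ 0.01396776,  0.02640569, -0.00416727]), 'width': 0.9996576138655383} 11.0
side {'K': array([[503.41643317,   0.        , 323.46714721],
       [  0.        , 503.41643317, 241.40561218],
       [  0.        ,   0.        ,   1.        ]]), 'dist': array([-0.07508747,  0.        ,  0.        ,  0.        ,  0.        ]), 'world_from_camera': array([[-9.70312203e-01, -1.40486392e-01,  1.96870016e-01,
         3.67714708e+02],
       [-2.41666614e-01,  5.95372990e-01, -7.66242945e-01,
         6.14261226e+02],
       [-9.56438342e-03, -7.91071790e-01, -6.11648547e-01,
         6.75394395e+02],
       [ 0.00000000e+00,  0.00000000e+00,  0.00000000e+00,
         1.00000000e+00]])}
top {'K': array([[464.09547929,   0.        , 320.31199082],
       [  0.        , 464.09547929, 241.12539232],
       [  0.        ,   0.        ,   1.        ]]), 'dist': array([-0.06646335,  0.        ,  0.        ,  0.        ,  0.        ]), 'world_from_camera': array([[ 2.35795537e-02, -9.89951564e-01,  1.39427064e-01,
         4.15877660e+02],
       [-9.99696907e-01, -2.23610936e-02,  1.02993442e-02,
        -1.04335244e+02],
       [-7.07811030e-03, -1.39627659e-01, -9.90178780e-01,
         1.09686409e+03],
       [ 0.00000000e+00,  0.00000000e+00,  0.00000000e+00,
         1.00000000e+00]])}
```

View pics/top0.png

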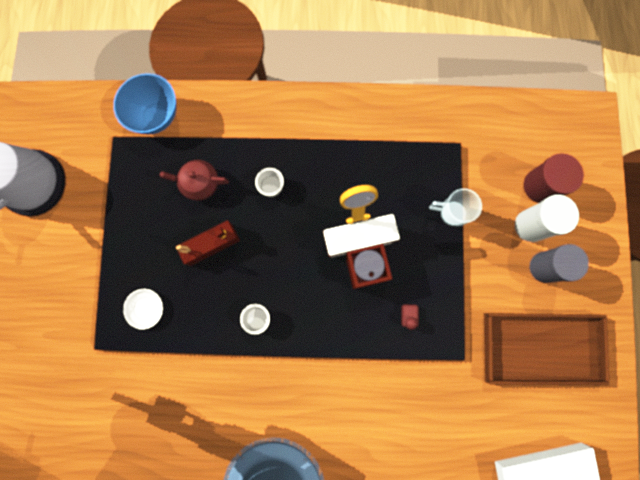

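View pics/side0.png

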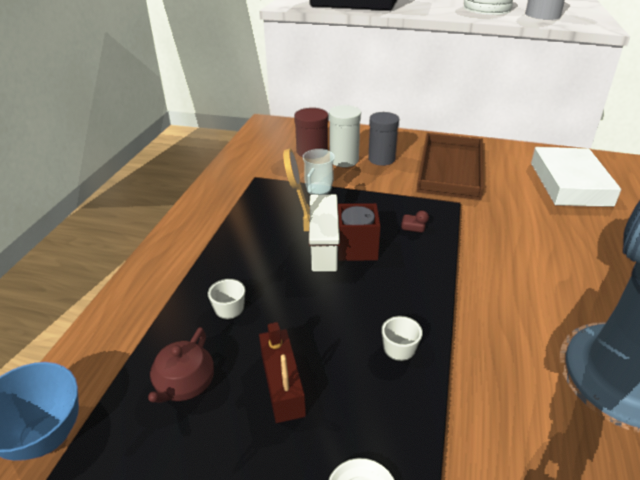

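Top: caddy lid around (362,236), keeper disc (370,265) with its hole near (371,273), hasp eye (359,196), pin near (228,233), tongs (183,247). Side: pin near (274,335), tongs (283,370). Next I zoom in on these.

```bash
cat > h.py <<'E'
import numpy as np, cv2
from workcell import bot, vision
def ray(n,uv):
    m=vision.camera_model(n); p=cv2.undistortPoints(np.array([[uv]],float),m["K"],m["dist"])[0,0]
    T=m["world_from_camera"]; return T[:3,3],T[:3,:3]@np.r_[p,1]
def onz(n,uv,z):
    o,d=ray(n,uv); return o+d*(z-o[2])/d[2]
def tri(uvt,uvs):
    (a,d),(b,e)=ray("top",uvt),ray("side",uvs)
    s=np.linalg.lstsq(np.c_[d,-e],b-a,rcond=None)[0]; p,q=a+d*s[0],b+e*s[1]
    return (p+q)/2,np.linalg.norm(p-q)
def proj(n,P):
    m=vision.camera_model(n); T=np.linalg.inv(m["world_from_camera"])
    return cv2.projectPoints(np.array(P,float).reshape(-1,1,3),cv2.Rodrigues(T[:3,:3])[0],T[:3,3],m["K"],m["dist"])[0][:,0]
def crop(im,x,y,w,h,f): return cv2.resize(im[y:y+h,x:x+w],None,fx=f,fy=f,interpolation=cv2.INTER_CUBIC)
E
python3 - <<'E'
from h import *
t=cv2.imread("pics/top0.png");s=cv2.imread("pics/side0.png")
a=np.hstack([crop(t,315,170,100,125,4)[:300*2],crop(s,270,140,120,150,4)[:500,:400]])
cv2.imwrite("pics/z1.png",np.hstack([crop(t,315,175,100,120,4),crop(s,280,140,100,120,4)]))
cv2.imwrite("pics/z2.png",np.hstack([crop(t,165,210,80,60,5),crop(s,240,315,80,120,5)[:300]]) if 0 else np.hstack([crop(t,165,205,80,110,5),crop(s,240,315,80,110,5)]))
# white lid in top
hsv=cv2.cvtColor(t,cv2.COLOR_BGR2HSV)
m=((hsv[...,1]<40)&(hsv[...,2]>190)).astype(np.uint8); mm=np.zeros_like(m); mm[205:262,315:408]=m[205:262,315:408]
c=max(cv2.findContours(mm,0,1)[0],key=cv2.contourArea); r=cv2.minAreaRect(c); print("lid",r,cv2.boxPoints(r).tolist())
E
```

```text
lid ((361.0542297363281, 234.30397033691406), (26.65079116821289, 73.13548278808594), 76.86598205566406) [[322.4151306152344, 229.63641357421875], [393.6374816894531, 213.01788330078125], [399.6933288574219, 238.97152709960938], [328.4709777832031, 255.59005737304688]]
```

View pics/z1.png

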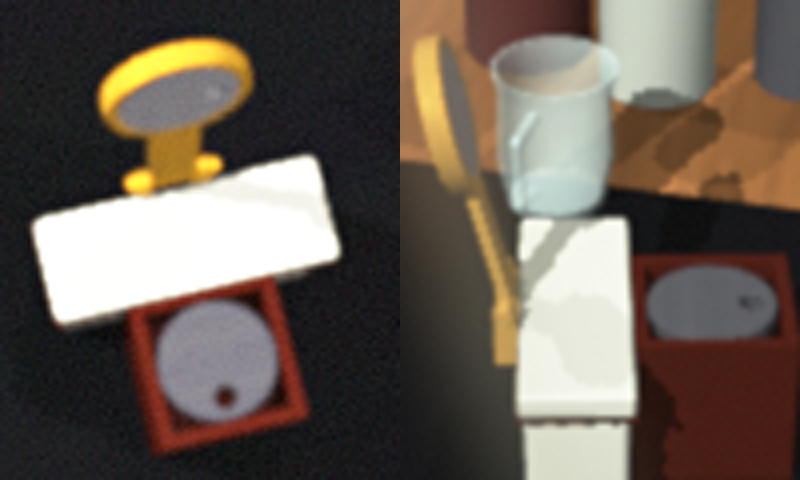

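View pics/z2.png

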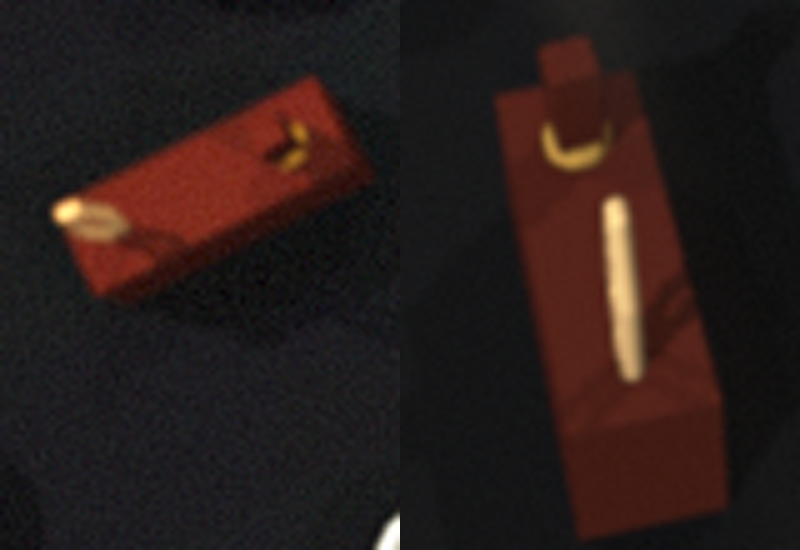

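Run:
```python
from h import *
np.set_printoptions(precision=1,suppress=True)
T=lambda u,v:(315+u/4-.4,175+v/4-.4); S=lambda u,v:(280+(u-400)/4-.4,140+v/4-.4)
print("keeper",tri(T(218,362),S(710,302)))
print("hole",tri(T(226,397),S(751,302)))
# lid top corners top view FL? and side
for a in [(35,218),(318,157),(340,257),(60,325)]: print("lid",onz("top",T(*a),96))
print("eye",tri(T(178,88),S(447,115)), "hinge ends",tri(T(140,182),S(505,345)),onz("top",T(140,182),103),onz("top",T(208,165),103))
for a in [(125,313),(272,280),(308,412),(160,452)]: print("housing",onz("top",T(*a),96))
S2=lambda u,v:(240+(u-400)/5-.4,315+v/5-.4);T2=lambda u,v:(165+u/5-.4,205+v/5-.4)
for a in [(496,95),(633,72),(720,395),(565,435)]: print("blk",onz("side",S2(*a),64))
for a in [(62,198),(316,77),(373,178),(100,297)]: print("blkT",onz("top",T2(*a),64))
print("head top",onz("side",S2(569,60),147.), "flange",onz("side",S2(576,145),66),tri(T2(291,146),S2(576,145)))
print("tongs tip",tri(T2(68,212),S2(615,203)))
```

```text
keeper (array([ 506.6, -199.8,  104.1]), np.float64(1.046534538695984))
hole (array([ 487.4, -204.3,  104.2]), np.float64(0.11630298708046119))
lid [583.5 -99.9  96. ]
lid [ 621.  -254.6   96. ]
lid [ 565.7 -266.7   96. ]
lid [ 525.  -114.8   96. ]
eye (array([ 629.5, -168.9,  211.5]), np.float64(1.1124436468087529)) hinge ends (array([ 603.6, -157.5,   92. ]), np.float64(3.9465826928744963)) [ 603.5 -156.6  103. ] [ 613.7 -193.6  103. ]
housing [ 532.4 -149.9   96. ]
housing [ 552.2 -229.6   96. ]
housing [ 480.9 -249.5   96. ]
housing [ 457.7 -170.    96. ]
blk [607.3 108.2  64. ]
blk [567.2  88.2  64. ]
blk [505.9 201.4  64. ]
blk [545.  224.9  64. ]
blkT [547.  230.8  64. ]
blkT [605.  117.7  64. ]
blkT [559.3  89.4  64. ]
blkT [502.5 210.5  64. ]
head top [559.1 159.5 147. ] flange [574.9 123.6  66. ] (array([573. , 126.4,  69.4]), np.float64(1.4540889287481806))
tongs tip (array([531.6, 202.4, 142.9]), np.float64(1.0416928101999914))
```

Slab top comes out at about z=21 (keeper at 104.1), so I'll recompute with heights that match.

```bash
python3 - <<'E'
from h import *
np.set_printoptions(precision=1,suppress=True)
T=lambda u,v:(315+u/4-.4,175+v/4-.4); S=lambda u,v:(280+(u-400)/4-.4,140+v/4-.4)
S2=lambda u,v:(240+(u-400)/5-.4,315+v/5-.4);T2=lambda u,v:(165+u/5-.4,205+v/5-.4)
for s in (17,20,23):
    b=np.array([onz("side",S2(*a),s+52)[:2] for a in [(496,95),(633,72),(720,395),(565,435)]])
    t=np.array([onz("top",T2(*a),s+52)[:2] for a in [(316,77),(373,178),(100,297),(62,198)]])
    y=(b[3]+b[2]-b[0]-b[1]); 
    print(s,"blk c",b.mean(0),t.mean(0),"yaw",np.arctan2(-y[0],y[1]),"sizes",np.linalg.norm(y)/2,np.linalg.norm(b[0]+b[3]-b[1]-b[2])/2)
    y/=np.linalg.norm(y); print(" pin pred",b.mean(0)-40*y,"head",onz("side",S2(569,60),s+52+38),"flange",onz("side",S2(576,145),s+53))
    h=np.array([onz("top",T(*a),s+84)[:2] for a in [(125,313),(272,280),(308,412),(160,452)]])
    d=h[0]+h[1]-h[2]-h[3]; print(" housing c",h.mean(0),np.linalg.norm(d)/2,"yaw",np.arctan2(d[1],d[0]))
    print(" hinge",(onz("top",T(140,182),s+91)+onz("top",T(208,165),s+91))/2)
E
python3 -m jog '{"offset":[[0,0,40],[0,0,40],[10,-40,30],[20,-42,0],[24,-42,0],[24,-42,0],[24,-42,0],[24,-42,0],[24,-42,0],[24,-42,0]],"angular":[[0,0,0],[0,0,0],[0,0,0],[0,0,0],[0,0,0],[0,0,0],[0,0,0],[0,0,0],[0,0,0],[0,0,0]],"jaw":[1,1,1,1,1,1,1,1,1,1]}' 10
```

```text
17 blk c [554.8 159.4] [552.8 160.8] yaw 0.4929843574120924 sizes 129.47871347534758 44.763300001848755
 pin pred [573.7 124.2] head [573.6 125.1 107. ] flange [573.5 126.9  70. ]
 housing c [ 505.3 -199.3] 75.32921406320355 yaw 0.2663979834849392
 hinge [ 607.6 -174.7  108. ]
20 blk c [553.9 161.7] [552.4 160. ] yaw 0.4929843574120929 sizes 128.8381466364308 44.54184363414144
 pin pred [572.8 126.5] head [572.5 127.7 110. ] flange [572.5 129.3  73. ]
 housing c [ 505.1 -199. ] 75.10228787490075 yaw 0.26639798348493987
 hinge [ 607.  -174.5  111. ]
23 blk c [553.  163.9] [552.  159.2] yaw 0.4929843574120934 sizes 128.197579797514 44.32038726643408
 pin pred [571.9 128.7] head [571.4 130.3 113. ] flange [571.5 131.7  76. ]
 housing c [ 504.8 -198.7] 74.87536168659801 yaw 0.26639798348493987
 hinge [ 606.5 -174.3  114. ]
time: 1.1
eef_pos: [427.8, 263.4, 325.6]
tool_rot: [-3.141, -0.0, 2.741]
wrist_force: [1.4, 0.6, -0.5]
width: 0.186
```

```bash
python3 -m jog '{"offset":[[25,-38,0],[25,-42,0],[25,-42,0],[26,-42,0],[26,-42,0],[26,-42,0],[26,-42,0],[26,-42,0],[26,-42,0],[26,-41,0]],"angular":[[0,0,0],[0,0,0],[0,0,0],[0,0,0],[0,0,0],[0,0,0],[0,0,0],[0,0,0],[0,0,0],[0,0,0]],"jaw":[1,1,1,1,1,1,1,1,1,1]}' 10
python3 -m jog '{"offset":[[0,0,0],[0,0,-20],[0,0,-40],[0,0,-40],[0,0,-20],[0,0,0],[0,0,0],[0,0,0],[0,0,0],[0,0,0]],"angular":[[0,0,0],[0,0,0],[0,0,0],[0,0,0],[0,0,0],[0,0,0],[0,0,0],[0,0,0],[0,0,0],[0,0,0]],"jaw":[1,1,1,1,1,1,1,1,1,1]}' 10
python3 - <<'E'
from h import *
t=cv2.cvtColor(vision.snapshot("top"),4);s=cv2.cvtColor(vision.snapshot("side"),4)
cv2.imwrite("pics/z3.png",np.hstack([crop(t,300,140,130,160,3),crop(s,250,90,130,160,3)]))
E
```

```text
time: 2.1
eef_pos: [685.0, -151.6, 325.1]
tool_rot: [3.141, -0.001, 2.74]
wrist_force: [0.0, -0.9, 1.0]
width: 0.001
time: 3.1
eef_pos: [685.0, -149.9, 207.5]
tool_rot: [3.142, 0.002, 2.741]
wrist_force: [0.3, -0.8, 0.1]
width: 0.004
```

View pics/z3.png

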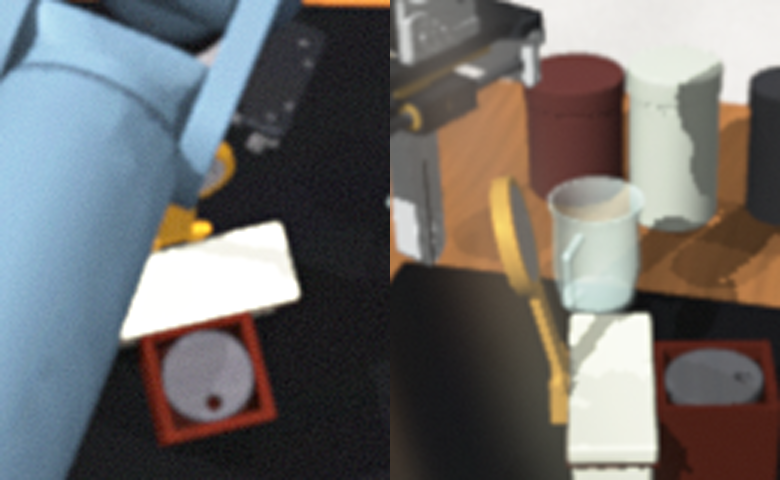

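Side view: the fingertips at (420,260) in the crop are behind the eye at (515,235), with clear space between. Now I push forward.

```bash
python3 -m jog '{"offset":[[-8,-2,0],[-8,-2,0],[-8,-2,0],[-8,-2,0],[-8,-2,0],[-8,-2,0],[-8,-2,0],[-8,-2,0],[-8,-2,0],[-8,-2,0]],"angular":[[0,0,0],[0,0,0],[0,0,0],[0,0,0],[0,0,0],[0,0,0],[0,0,0],[0,0,0],[0,0,0],[0,0,0]],"jaw":[1,1,1,1,1,1,1,1,1,1]}' 10
python3 -m jog '{"offset":[[-8,-2,0],[-8,-2,0],[-8,-2,0],[-8,-2,0],[-6,-1,0],[0,0,0],[0,0,0],[0,0,0],[0,0,0],[0,0,0]],"angular":[[0,0,0],[0,0,0],[0,0,0],[0,0,0],[0,0,0],[0,0,0],[0,0,0],[0,0,0],[0,0,0],[0,0,0]],"jaw":[1,1,1,1,1,1,1,1,1,1]}' 10
python3 - <<'E'
from h import *
t=cv2.cvtColor(vision.snapshot("top"),4);s=cv2.cvtColor(vision.snapshot("side"),4)
cv2.imwrite("pics/z4.png",np.hstack([crop(t,300,140,130,160,3),crop(s,250,90,130,160,3)]))
E
```

```text
time: 4.2
eef_pos: [603.6, -169.9, 205.6]
tool_rot: [3.142, -0.0, 2.741]
wrist_force: [1.6, -0.5, 0.3]
width: 0.007
time: 5.2
eef_pos: [566.5, -178.7, 205.8]
tool_rot: [-3.142, -0.0, 2.741]
wrist_force: [-0.0, 0.3, 0.4]
width: 0.001
```

View pics/z4.png

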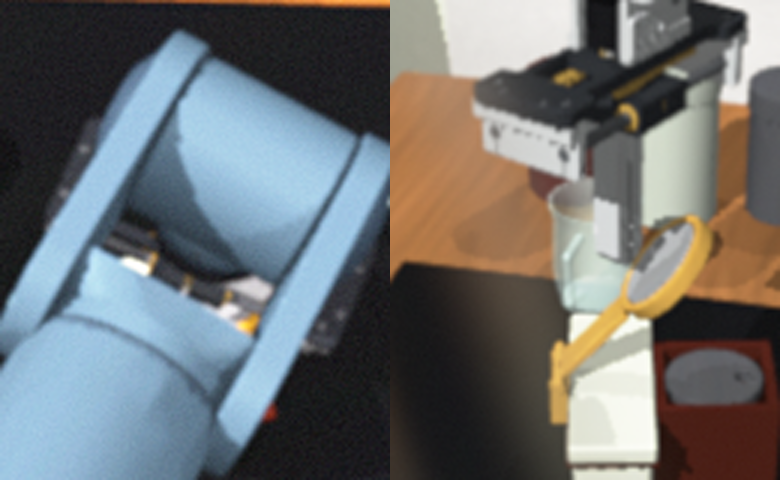

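The hasp is below 1.0 rad and sinking, with the fingers clear of it. I'll lift and carry over to the pin, opening and turning the jaws on the way.

```bash
python3 -m jog '{"offset":[[0,0,30],[0,0,40],[0,20,20],[0,40,0],[1,42,0],[1,42,0],[1,42,0],[1,42,0],[1,40,0],[1,35,0]],"angular":[[0,0,0],[0,0,0],[0,0,0],[0,0,-0.135],[0,0,-0.135],[0,0,-0.135],[0,0,-0.135],[0,0,-0.136],[0,0,0],[0,0,0]],"jaw":[1,1,1,0,0,0,0,0,0,0]}' 10
python3 - <<'E'
from h import *
print(bot.get_state()["eef_pos"],bot.get_state()["q"])
t=cv2.cvtColor(vision.snapshot("top"),4);s=cv2.cvtColor(vision.snapshot("side"),4)
cv2.imwrite("pics/t5.png",t);cv2.imwrite("pics/s5.png",s)
cv2.imwrite("pics/z5.png",np.hstack([crop(t,330,220,80,80,5),crop(s,290,160,80,80,5)]))
E
```

```text
time: 6.3
eef_pos: [572.2, 126.3, 296.0]
tool_rot: [3.141, 0.0, 2.066]
wrist_force: [0.5, -0.2, -0.8]
width: 0.564
[572.16710001 126.34434915 295.96253721] [ 2.39303784e-02  4.00298898e-02  1.64027261e+00  6.47158762e-05
  1.46103653e+00 -4.70906739e-01]
```

View pics/z5.png

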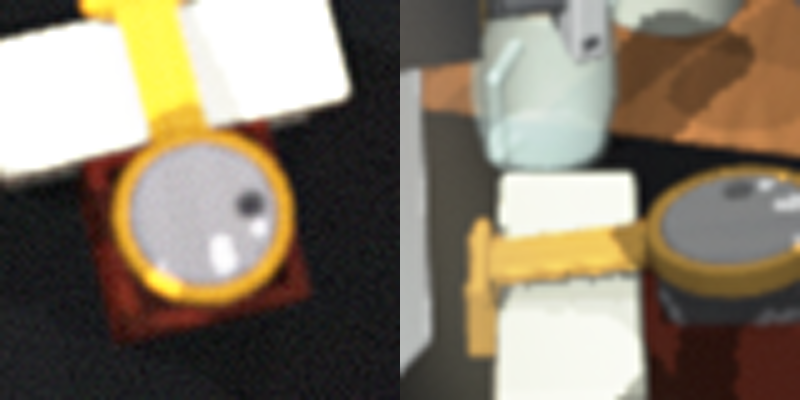

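Hasp nearly down: the top crop shows the bushing centred at (203,218) with its hole at (250,204). I'll descend on the pin and grip it.

```bash
python3 -m jog '{"offset":[[1,0,-20],[0,0,-40],[0,0,-40],[0,0,-40],[0,0,-30],[0,0,-20],[0,0,-14],[0,0,0],[0,0,0],[0,0,0]],"angular":[[0,0,0],[0,0,0],[0,0,0],[0,0,0],[0,0,0],[0,0,0],[0,0,0],[0,0,0],[0,0,0],[0,0,0]],"jaw":[0,0,0,0,0,0,0,0,1,1]}' 20
python3 -m jog '{"offset":[[0,0,0],[0,0,0],[0,0,0],[0,0,0],[0,0,0],[0,0,0],[0,0,0],[0,0,0],[0,0,0],[0,0,0]],"angular":[[0,0,0],[0,0,0],[0,0,0],[0,0,0],[0,0,0],[0,0,0],[0,0,0],[0,0,0],[0,0,0],[0,0,0]],"jaw":[1,1,1,1,1,1,1,1,1,1]}' 20
python3 - <<'E'
from h import *
np.set_printoptions(precision=1,suppress=True)
t=cv2.cvtColor(vision.snapshot("top"),4);s=cv2.cvtColor(vision.snapshot("side"),4)
cv2.imwrite("pics/t6.png",t);cv2.imwrite("pics/s6.png",s)
cv2.imwrite("pics/z6.png",np.vstack([np.hstack([crop(t,330,220,80,60,5),crop(s,310,160,80,60,5)]),np.hstack([crop(t,165,205,80,60,5),crop(s,240,310,80,60,5)])]))
E
```

```text
time: 7.4
eef_pos: [574.7, 124.2, 93.6]
tool_rot: [3.139, 0.001, 2.065]
wrist_force: [0.9, -0.3, -0.6]
width: 0.865
time: 8.4
eef_pos: [573.5, 124.3, 91.9]
tool_rot: [3.141, 0.0, 2.065]
wrist_force: [1.3, -0.2, -0.0]
width: 0.165
```

View pics/z6.png

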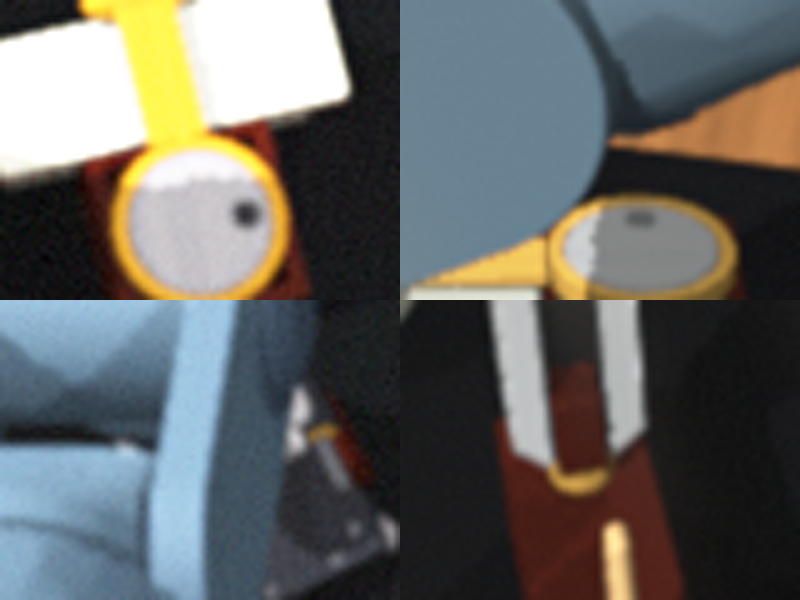

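Run:
```python
from h import *
np.set_printoptions(precision=1,suppress=True)
t=cv2.imread("pics/t6.png");s=cv2.imread("pics/s6.png")
def darkc(im,x0,y0,x1,y1):
    g=cv2.GaussianBlur(cv2.cvtColor(im,6),(0,0),.7).astype(float)[y0:y1,x0:x1]; w=np.clip(np.median(g)-15-g,0,None)
    yy,xx=np.mgrid[y0:y1,x0:x1]; return (w*xx).sum()/w.sum(),(w*yy).sum()/w.sum()
ht=darkc(t,373,257,385,269);hs=darkc(s,350,199,366,208); print(ht,hs)
print("hole",tri(ht,hs),onz("top",ht,116.5),onz("side",hs,116.5))
def ell(im,x0,y0,x1,y1):  # gold ring outer
    h=cv2.cvtColor(im,cv2.COLOR_BGR2HSV); m=((h[...,0]>12)&(h[...,0]<35)&(h[...,1]>120)&(h[...,2]>90)).astype(np.uint8)
    k=np.zeros_like(m);k[y0:y1,x0:x1]=m[y0:y1,x0:x1]; return k
k=ell(t,345,245,395,285)
c,hi=cv2.findContours(k,cv2.RETR_CCOMP,1); 
inn=max([c[i] for i in range(len(c)) if hi[0][i][3]>=0],key=cv2.contourArea); e=cv2.fitEllipse(inn); print("disc",e); print(onz("top",e[0],116.5))
g=s.copy(); k=((cv2.cvtColor(s,cv2.COLOR_BGR2HSV)[...,1]<50)&(s[...,2]>90)).astype(np.uint8); z=np.zeros_like(k); z[198:222,338:376]=k[198:222,338:376]; z=cv2.morphologyEx(z,3,np.ones((5,5)))
c=max(cv2.findContours(z,0,1)[0],key=cv2.contourArea); e2=cv2.fitEllipse(c); print(e2, onz("side",e2[0],116.5), tri(e[0],e2[0]))
```

```text
(np.float64(378.8805069402535), np.float64(262.36511768255883)) (np.float64(358.28811188811187), np.float64(199.8881118881119))
hole (array([ 509.6, -218. ,  128.3]), np.float64(1.072644320105738)) [ 511.3 -219.4  116.5] [ 512.1 -235.9  116.5]
disc ((369.5495300292969, 263.9685974121094), (30.348987579345703, 30.802446365356445), 147.133056640625)
[ 507.4 -199.6  116.5]
((356.512451171875, 209.0804901123047), (15.662851333618164, 33.11613082885742), 96.01485443115234) [ 509.2 -202.4  116.5] (array([ 508. , -199.3,  118.6]), np.float64(1.4812133035464567))
```

```bash
python3 -m jog '{"offset":[[0,0,5],[0,0,15],[0,0,30],[0,0,40],[0,0,40],[0,-20,0],[-5,-40,0],[-10,-45,0],[-10,-45,0],[-10,-40,0]],"angular":[[0,0,0],[0,0,0],[0,0,0],[0,0,0],[0,0,0],[0,0,0],[0,0,0],[0,0,0],[0,0,0],[0,0,0]],"jaw":[1,1,1,1,1,1,1,1,1,1]}' 20
```

```text
time: 9.5
eef_pos: [537.6, -67.5, 223.3]
tool_rot: [3.141, 0.001, 2.065]
wrist_force: [1.0, -0.6, -1.4]
width: 0.166
```

Disc centre (507.4,-199.6), hole (511.3,-219.4) from the top view: radius 20.2, as it should be. My side-view dark blob missed the hole, so I drop that value. Now I hover over the hole and check the pin against it.

```bash
python3 -m jog '{"offset":[[-4,-26,0],[-5,-30,0],[-5,-30,0],[-5,-30,0],[-4,-25,-8],[-3,-13,-10],[0,0,-5],[0,0,0],[0,0,0],[0,0,0]],"angular":[[0,0,0],[0,0,0],[0,0,0],[0,0,0],[0,0,0],[0,0,0],[0,0,0],[0,0,0],[0,0,0],[0,0,0]],"jaw":[1,1,1,1,1,1,1,1,1,1]}' 20
python3 - <<'E'
from h import *
print(bot.get_state())
t=cv2.cvtColor(vision.snapshot("top"),4);s=cv2.cvtColor(vision.snapshot("side"),4)
cv2.imwrite("pics/t7.png",t);cv2.imwrite("pics/s7.png",s)
cv2.imwrite("pics/z7.png",np.hstack([crop(t,330,210,80,90,5),crop(s,325,145,60,90,5)[:,:300]]))
E
```

```text
time: 10.5
eef_pos: [512.8, -218.8, 199.3]
tool_rot: [3.141, 0.0, 2.066]
wrist_force: [-0.4, 0.7, -0.7]
width: 0.167
{'time': 10.5, 'q': array([-6.06764913e-01,  4.55555866e-02,  1.81219078e+00,  1.25739833e-04,
        1.28334568e+00, -1.10221771e+00]), 'dq': array([-0.00398852,  0.00062387, -0.00370699, -0.00095665, -0.00196002,
       -0.0008531 ]), 'tau': array([-1.33925085e-01, -3.28588665e+01, -3.09856653e+01,  1.70030835e-02,
        8.16195155e-02,  1.82211093e-03]), 'eef_pos': array([ 512.80987164, -218.84234469,  199.34982625]), 'tool_rot': array([3.14125897e+00, 3.92179966e-04, 2.06621344e+00]), 'wrist_force': array([-0.44953934,  0.72273807, -0.65786363]), 'moment': array([-0.10894697,  0.04431842, -0.04753933]), 'width': 0.16741529538994984}
```

View pics/z7.png

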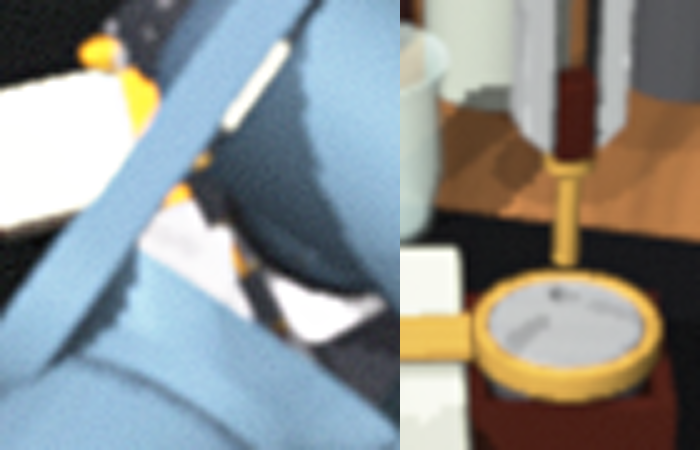

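Run:
```python
from h import *
np.set_printoptions(precision=1,suppress=True)
P=lambda u,v:(325+(u-400)/5-.4,145+v/5-.4)
for z in(132,134.5,137): print("foot",z,onz("side",P(565,262),z))
for z in(116,117.5,119): print("hole",z,onz("side",P(559,294),z))
print("disc",onz("side",P(567,325),117.5))
print(proj("side",[[511.3,-219.4,117.5],[512.8,-218.8,134.5],[507.4,-199.6,117.5]]), P(565,262),P(559,294),P(567,325))
```

```text
foot 132 [ 511.4 -222.4  132. ]
foot 134.5 [ 510.7 -218.5  134.5]
foot 137 [ 510.1 -214.7  137. ]
hole 116 [ 513.5 -223.1  116. ]
hole 117.5 [ 513.1 -220.8  117.5]
hole 119 [ 512.7 -218.6  119. ]
disc [ 505.8 -199.8  117.5]
[[357.1 203.9]
 [356.6 196.8]
 [357.2 209.5]] (357.6, 197.0) (356.40000000000003, 203.4) (358.0, 209.6)
```

```bash
python3 -m jog '{"offset":[[1,-2,0],[0,0,-4],[0,0,-4],[0,0,-3],[0,0,-2],[0,0,-1],[0,0,0],[0,0,0],[0,0,0],[0,0,0]],"angular":[[0,0,0],[0,0,0],[0,0,0],[0,0,0],[0,0,0],[0,0,0],[0,0,0],[0,0,0],[0,0,0],[0,0,0]],"jaw":[1,1,1,1,1,1,1,1,1,1]}' 12
python3 -m jog '{"offset":[[0,0,-0.5],[0,0,-0.5],[0,0,-0.5],[0,0,-0.5],[0,0,-0.5],[0,0,-0.5],[0,0,-0.5],[0,0,-0.5],[0,0,0],[0,0,0]],"angular":[[0,0,0],[0,0,0],[0,0,0],[0,0,0],[0,0,0],[0,0,0],[0,0,0],[0,0,0],[0,0,0],[0,0,0]],"jaw":[1,1,1,1,1,1,1,1,1,1]}' 12
```

```text
time: 11.6
eef_pos: [513.5, -221.8, 185.0]
tool_rot: [3.141, 0.0, 2.065]
wrist_force: [0.4, -0.3, -0.8]
width: 0.17
time: 12.6
eef_pos: [513.4, -221.7, 180.9]
tool_rot: [-3.142, -0.0, 2.065]
wrist_force: [0.3, 0.1, -0.4]
width: 0.17
```

```bash
python3 -m jog '{"offset":[[0,0,-0.5],[0,0,-0.5],[0,0,-0.5],[0,0,-0.5],[0,0,-0.5],[0,0,-0.5],[0,0,-0.5],[0,0,-0.5],[0,0,0],[0,0,0]],"angular":[[0,0,0],[0,0,0],[0,0,0],[0,0,0],[0,0,0],[0,0,0],[0,0,0],[0,0,0],[0,0,0],[0,0,0]],"jaw":[1,1,1,1,1,1,1,1,1,1]}' 12
python3 - <<'E'
from h import *
print(bot.get_state()["wrist_force"],bot.get_state()["moment"])
s=cv2.cvtColor(vision.snapshot("side"),4);cv2.imwrite("pics/s8.png",s)
cv2.imwrite("pics/z8.png",crop(s,325,155,60,70,8))
E
```

```text
time: 13.6
eef_pos: [513.4, -221.7, 176.9]
tool_rot: [-3.142, -0.0, 2.065]
wrist_force: [0.1, 0.0, -0.1]
width: 0.166
[ 0.11722936  0.02061191 -0.08898536] [-0.01278738 -0.00861935 -0.04324562]
```

View pics/z8.png

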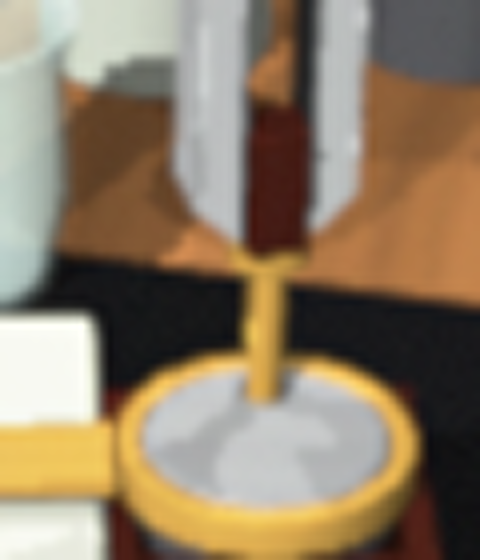

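The pin seems to be just entering the hole (foot cut off at crop (263,400), hole centre was about (254,390)), with no force so far. I continue down.

```bash
python3 -m jog '{"offset":[[0.5,0,-0.5],[0,0,-0.5],[0,0,-0.5],[0,0,-0.5],[0,0,-0.5],[0,0,-0.5],[0,0,-0.5],[0,0,-0.5],[0,0,0],[0,0,0]],"angular":[[0,0,0],[0,0,0],[0,0,0],[0,0,0],[0,0,0],[0,0,0],[0,0,0],[0,0,0],[0,0,0],[0,0,0]],"jaw":[1,1,1,1,1,1,1,1,1,1]}' 12
```

```text
time: 14.65
eef_pos: [513.9, -221.7, 172.9]
tool_rot: [3.142, 0.0, 2.065]
wrist_force: [-0.2, -1.0, -1.2]
width: 0.167
```

```bash
python3 -m jog '{"offset":[[0,0,-0.5],[0,0,-0.5],[0,0,-0.5],[0,0,-0.5],[0,0,-0.5],[0,0,-0.5],[0,0,0],[0,0,0],[0,0,0],[0,0,0]],"angular":[[0,0,0],[0,0,0],[0,0,0],[0,0,0],[0,0,0],[0,0,0],[0,0,0],[0,0,0],[0,0,0],[0,0,0]],"jaw":[1,1,1,1,1,1,1,1,1,1]}' 12
```

```text
time: 15.65
eef_pos: [513.9, -221.7, 169.9]
tool_rot: [3.142, 0.0, 2.065]
wrist_force: [-0.0, -0.5, -0.6]
width: 0.174
```

```bash
python3 -m jog '{"offset":[[0,0,-0.5],[0,0,-0.5],[0,0,-0.5],[0,0,-0.5],[0,0,-0.5],[0,0,-0.5],[0,0,-0.5],[0,0,0],[0,0,0],[0,0,0]],"angular":[[0,0,0],[0,0,0],[0,0,0],[0,0,0],[0,0,0],[0,0,0],[0,0,0],[0,0,0],[0,0,0],[0,0,0]],"jaw":[1,1,1,1,1,1,1,1,1,1]}' 12
python3 - <<'E'
from h import *
print(bot.get_state()["wrist_force"],bot.get_state()["moment"])
s=cv2.cvtColor(vision.snapshot("side"),4);cv2.imwrite("pics/s9.png",s)
cv2.imwrite("pics/z9.png",np.hstack([crop(s,335,165,45,60,8)]))
E
```

```text
time: 16.65
eef_pos: [514.0, -221.8, 166.5]
tool_rot: [3.142, 0.0, 2.065]
wrist_force: [-1.6, -1.0, 1.5]
width: 0.166
[-1.63486074 -1.02717255  1.488338  ] [-0.02401158  0.11863447 -0.0038892 ]
```

View pics/z9.png

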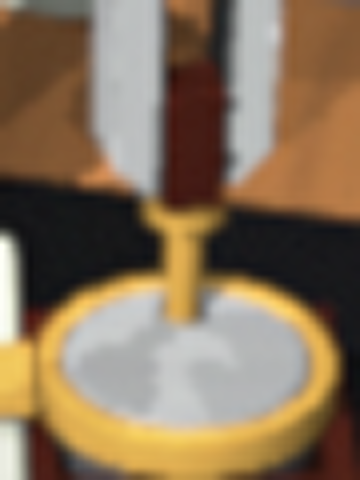

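The pin is through the bushing: only about 11.5 px of shaft shows, against 18 before, and Fz is +1.5 N from the keeper. I press 1.5 mm more and start turning clockwise along a 20 mm arc.

```bash
python3 -m jog '{"offset":[[0,0,-0.5],[0,0,-0.5],[0,0,-0.5],[-1.5,-0.2,0],[-1.5,-0.2,0],[-1.5,0,0],[-1.5,0.1,0],[0,0,0],[0,0,0],[0,0,0]],"angular":[[0,0,0],[0,0,0],[0,0,0],[0,0,0],[0,0,0],[0,0,0],[0,0,0],[0,0,0],[0,0,0],[0,0,0]],"jaw":[1,1,1,1,1,1,1,1,1,1]}' 12
python3 -m jog '{"offset":[[-1.5,0.2,0],[-1.5,0.3,0],[-1.4,0.4,0],[-1.4,0.6,0],[0,0,0],[0,0,0],[0,0,0],[0,0,0],[0,0,0],[0,0,0]],"angular":[[0,0,0],[0,0,0],[0,0,0],[0,0,0],[0,0,0],[0,0,0],[0,0,0],[0,0,0],[0,0,0],[0,0,0]],"jaw":[1,1,1,1,1,1,1,1,1,1]}' 12
```

```text
time: 17.7
eef_pos: [508.1, -222.2, 165.1]
tool_rot: [3.141, 0.001, 2.065]
wrist_force: [1.8, -0.5, 2.4]
width: 0.17
time: 18.7
eef_pos: [501.9, -220.6, 164.8]
tool_rot: [-3.141, -0.0, 2.065]
wrist_force: [0.8, -1.8, 3.1]
width: 0.168
```

```bash
python3 -m jog '{"offset":[[-1.4,0.4,0],[-1.3,0.8,0],[-1.3,1,0],[-1.2,1.1,0],[-1.1,1.2,0],[0,0,0],[0,0,0],[0,0,0],[0,0,0],[0,0,0]],"angular":[[0,0,0],[0,0,0],[0,0,0],[0,0,0],[0,0,0],[0,0,0],[0,0,0],[0,0,0],[0,0,0],[0,0,0]],"jaw":[1,1,1,1,1,1,1,1,1,1]}' 12
python3 -m jog '{"offset":[[-1,1.2,0],[-0.9,1.2,0],[-0.9,1.3,0],[-0.8,1.3,0],[0,0,0],[0,0,0],[0,0,0],[0,0,0],[0,0,0],[0,0,0]],"angular":[[0,0,0],[0,0,0],[0,0,0],[0,0,0],[0,0,0],[0,0,0],[0,0,0],[0,0,0],[0,0,0],[0,0,0]],"jaw":[1,1,1,1,1,1,1,1,1,1]}' 12
```

```text
time: 19.7
eef_pos: [495.6, -215.9, 164.7]
tool_rot: [-3.141, -0.001, 2.065]
wrist_force: [0.7, -1.9, 2.7]
width: 0.168
time: 20.7
eef_pos: [492.1, -210.9, 164.8]
tool_rot: [-3.141, -0.0, 2.065]
wrist_force: [-0.5, -2.1, 2.6]
width: 0.169
```

```bash
python3 -m jog '{"offset":[[-0.5,1,0],[-0.4,1,0],[0,0,0],[0,0,0],[-0.3,1,0],[0,0,0],[0,0,0],[-0.2,1,0],[0,0,0],[0,0,0]],"angular":[[0,0,0],[0,0,0],[0,0,0],[0,0,0],[0,0,0],[0,0,0],[0,0,0],[0,0,0],[0,0,0],[0,0,0]],"jaw":[1,1,1,1,1,1,1,1,1,1]}' 12
```

```text
time: 21.7
eef_pos: [490.5, -207.0, 164.8]
tool_rot: [-3.141, -0.0, 2.065]
wrist_force: [-1.6, -2.8, 1.7]
width: 0.166
```

```bash
python3 -m jog '{"offset":[[-0.1,0.5,0],[0,0,0],[0,0,-1],[0,0,-1],[0,0,-1],[0,0,0],[0,0,0],[0,0,0],[0,0,0],[0,0,0]],"angular":[[0,0,0],[0,0,0],[0,0,0],[0,0,0],[0,0,0],[0,0,0],[0,0,0],[0,0,0],[0,0,0],[0,0,0]],"jaw":[1,1,1,1,1,1,1,1,1,1]}' 12
```

```text
time: 22.7
eef_pos: [490.5, -206.7, 162.2]
tool_rot: [-3.141, -0.0, 2.065]
wrist_force: [-3.2, -2.8, 4.5]
width: 0.169
```

```bash
python3 -m jog '{"offset":[[-0.5,0,1],[-0.5,0,0],[0,0,0],[0,0,0],[0,0.7,0],[0,0,0],[0,0.7,0],[0,0,0],[0,0,0],[0,0,0]],"angular":[[0,0,0],[0,0,0],[0,0,0],[0,0,0],[0,0,0],[0,0,0],[0,0,0],[0,0,0],[0,0,0],[0,0,0]],"jaw":[1,1,1,1,1,1,1,1,1,1]}' 12
```

```text
time: 23.7
eef_pos: [489.6, -205.1, 162.8]
tool_rot: [-3.141, -0.0, 2.065]
wrist_force: [-2.1, -2.3, 3.6]
width: 0.17
```

```bash
python3 -m jog '{"offset":[[-0.3,0.5,0],[0,0,0],[0,0.5,0],[0,0,0],[0,0.5,0],[0,0,0],[0,0.5,0],[0,0,0],[0,0,0],[0,0,0]],"angular":[[0,0,0],[0,0,0],[0,0,0],[0,0,0],[0,0,0],[0,0,0],[0,0,0],[0,0,0],[0,0,0],[0,0,0]],"jaw":[1,1,1,1,1,1,1,1,1,1]}' 12
```

```text
time: 24.7
eef_pos: [489.0, -203.2, 162.7]
tool_rot: [-3.141, -0.0, 2.065]
wrist_force: [-4.4, -3.1, 3.3]
width: 0.17
```

```bash
python3 -m jog '{"offset":[[-0.5,0,0],[-0.5,0,0],[-0.5,0,0],[0,0,0],[0,0,0],[0,0,-1],[0,0,-1],[0,0,0],[0,0,0],[0,0,0]],"angular":[[0,0,0],[0,0,0],[0,0,0],[0,0,0],[0,0,0],[0,0,0],[0,0,0],[0,0,0],[0,0,0],[0,0,0]],"jaw":[1,1,1,1,1,1,1,1,1,1]}' 12
python3 - <<'E'
from h import *
st=bot.get_state();print(st["wrist_force"],st["moment"])
s=cv2.cvtColor(vision.snapshot("side"),4);cv2.imwrite("pics/s10.png",s);t=cv2.cvtColor(vision.snapshot("top"),4);cv2.imwrite("pics/t10.png",t)
h=cv2.cvtColor(s,cv2.COLOR_BGR2HSV); m=((h[...,0]>12)&(h[...,0]<30)&(h[...,1]>120)&(h[...,2]>90))
for v in range(182,212): # gold runs per row around the shaft
    u=np.where(m[v,340:385])[0]+340; print(v,"".join("#" if m[v,x] else "." for x in range(330,390)))
E
```

```text
time: 25.7
eef_pos: [488.2, -203.1, 161.1]
tool_rot: [3.141, 0.0, 2.065]
wrist_force: [-0.4, -1.3, 5.2]
width: 0.171
[-0.38797339 -1.29901746  5.15086841] [-0.19552792  0.1354299  -0.05710037]
182 ...########################.........................########
183 ...########################.........................########
184 ...########################.........................########
185 ...########################.........................########
186 .....######################.........................########
187 ............###############.........................########
188 ................###########.........................########
189 ........................##.........................#########
190 ...................................................#########
191 ...................................................#########
192 ...................................................#########
193 ........................................................####
194 ............................................................
195 ..........................................................
[... 342 characters left out ...]
....#######..............########.................
202 .............#####..................######..................
203 ............####....................#######.................
204 ...........####.....................#########...............
205 ..........####......................####..####..............
206 ..........###.......................####...###..............
207 ........#####.......................####...####.............
208 ############........................####....###.............
209 ############.........................#......####............
210 ############................................####............
211 #############...............................####............
```

The foot is still on the keeper (Fz 5 N, matching about 5 mm of spring), but the radial force is now about zero. By dead reckoning I passed the keeper's hole while about 1 mm too far inward, so I ease off and sweep back with this corrected radius.

```bash
python3 -m jog '{"offset":[[0,0,1],[0,0,0.5],[0.1,-0.6,0],[0,0,0],[0.1,-0.6,0],[0,0,0],[0.1,-0.6,0],[0,0,0],[0,0,0],[0,0,0]],"angular":[[0,0,0],[0,0,0],[0,0,0],[0,0,0],[0,0,0],[0,0,0],[0,0,0],[0,0,0],[0,0,0],[0,0,0]],"jaw":[1,1,1,1,1,1,1,1,1,1]}' 12
python3 -m jog '{"offset":[[0.1,-0.5,0],[0,0,0],[0.1,-0.5,0],[0,0,0],[0.1,-0.5,0],[0,0,0],[0,0,0],[0,0,0],[0,0,0],[0,0,0]],"angular":[[0,0,0],[0,0,0],[0,0,0],[0,0,0],[0,0,0],[0,0,0],[0,0,0],[0,0,0],[0,0,0],[0,0,0]],"jaw":[1,1,1,1,1,1,1,1,1,1]}' 12
```

```text
time: 26.8
eef_pos: [488.1, -204.7, 162.2]
tool_rot: [-3.142, -0.001, 2.065]
wrist_force: [0.2, 3.2, 3.6]
width: 0.176
time: 27.8
eef_pos: [488.6, -206.5, 162.4]
tool_rot: [3.142, 0.0, 2.065]
wrist_force: [0.6, 2.5, 3.2]
width: 0.17
```

```bash
python3 -m jog '{"offset":[[0.1,-0.5,0],[0,0,0],[0.1,-0.5,0],[0,0,0],[0.2,-0.5,0],[0,0,0],[0.2,-0.5,0],[0,0,0],[0,0,0],[0,0,0]],"angular":[[0,0,0],[0,0,0],[0,0,0],[0,0,0],[0,0,0],[0,0,0],[0,0,0],[0,0,0],[0,0,0],[0,0,0]],"jaw":[1,1,1,1,1,1,1,1,1,1]}' 12
python3 -m jog '{"offset":[[0.2,-0.5,0],[0,0,0],[0.2,-0.5,0],[0,0,0],[0.2,-0.5,0],[0,0,0],[0.2,-0.5,0],[0,0,0],[0,0,0],[0,0,0]],"angular":[[0,0,0],[0,0,0],[0,0,0],[0,0,0],[0,0,0],[0,0,0],[0,0,0],[0,0,0],[0,0,0],[0,0,0]],"jaw":[1,1,1,1,1,1,1,1,1,1]}' 12
```

```text
time: 28.8
eef_pos: [489.2, -208.5, 162.4]
tool_rot: [3.141, 0.0, 2.065]
wrist_force: [2.0, 2.8, 2.9]
width: 0.169
time: 29.8
eef_pos: [489.9, -210.5, 162.4]
tool_rot: [-3.142, 0.0, 2.065]
wrist_force: [1.1, 3.2, 3.1]
width: 0.164
```

No drop found over that sweep. I'll use my last picture to see where the pin really stands.

Run:
```python
from h import *
s=cv2.cvtColor(vision.snapshot("side"),4);cv2.imwrite("pics/s11.png",s);t=cv2.cvtColor(vision.snapshot("top"),4);cv2.imwrite("pics/t11.png",t)
a=crop(s,335,180,50,45,8)
for k in range(0,50,5): cv2.putText(a,str(335+k),(k*8,10),0,.3,(0,255,0),1); cv2.line(a,(k*8,12),(k*8,16),(0,255,0),1)
for k in range(0,45,5): cv2.putText(a,str(180+k),(0,k*8+4),0,.3,(0,255,0),1)
cv2.imwrite("pics/z11.png",np.hstack([a,crop(t,340,235,60,68,5)[:,:300]][:1]+[cv2.resize(crop(t,345,235,50,45,8),(400,360))]))
```

```text
(no output)
```

View pics/z11.png

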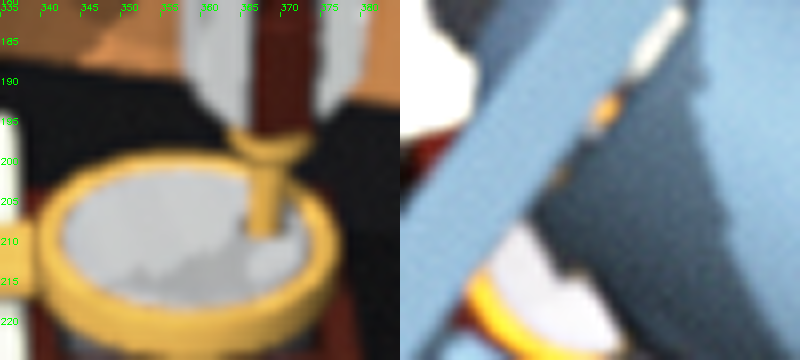

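The side view shows the bushing hole about +0.2 rad from straight in front (shaft 368, hole about (367,208), disc centre (358.1,209.5)), with the pin against its outer wall. Fz dipped at TCP (490.5,-207) and (489.2,-208.5), with lateral forces pointing towards each other, so I try between them at about (489.9,-207.7).

```bash
python3 -m jog '{"offset":[[0.3,0.6,0],[0.2,0.6,0],[0,0,0],[0,0.6,0],[-0.1,0.5,0],[-0.1,0.5,0],[0,0,0],[0,0,0],[0,0,0],[0,0,0]],"angular":[[0,0,0],[0,0,0],[0,0,0],[0,0,0],[0,0,0],[0,0,0],[0,0,0],[0,0,0],[0,0,0],[0,0,0]],"jaw":[1,1,1,1,1,1,1,1,1,1]}' 12
python3 -m jog '{"offset":[[-0.1,0.3,0],[0,0,0],[0,0,0],[0,0,0],[-0.1,0.3,0],[0,0,0],[0,0,0],[0,0,0],[0,0,0],[0,0,0]],"angular":[[0,0,0],[0,0,0],[0,0,0],[0,0,0],[0,0,0],[0,0,0],[0,0,0],[0,0,0],[0,0,0],[0,0,0]],"jaw":[1,1,1,1,1,1,1,1,1,1]}' 12
```

```text
time: 30.9
eef_pos: [490.3, -207.6, 162.4]
tool_rot: [3.141, -0.0, 2.065]
wrist_force: [0.6, -1.3, 3.9]
width: 0.172
time: 31.9
eef_pos: [490.0, -207.0, 162.4]
tool_rot: [-3.142, -0.0, 2.065]
wrist_force: [-1.0, -2.1, 4.0]
width: 0.168
```

Run:
```python
from h import *
np.set_printoptions(precision=2,suppress=True)
for f,p in(("s7",(511.5,-219)),("s10",(486.5,-202)),("s11",(488,-208.5))):
    im=cv2.imread(f"pics/{f}.png"); h=cv2.cvtColor(im,cv2.COLOR_BGR2HSV); 
    gold=((h[...,0]>12)&(h[...,0]<30)&(h[...,1]>100)&(h[...,2]>70))
    dark=((h[...,0]<8)|(h[...,0]>172))&(h[...,1]>120)&(h[...,2]<110)
    q=proj("side",[[*p,110],[*p,160]]); print(f,"vertical slope",(q[1,0]-q[0,0])/(q[1,1]-q[0,1]),q.tolist())
    for nm,m,rng in(("gold",gold,range(178,210)),("head",dark,range(150,200))):
        out=[]
        for v in rng:
            u=[x for x in range(int(q[0,0])-8,int(q[0,0])+10) if m[v,x]]
            if 3<=len(u)<=9: out.append((v,round(np.mean(u),1),len(u)))
        a=np.array(out); 
        if len(a)>3: print(nm,[tuple(map(float,r)) for r in a[::2]], "slope",np.polyfit(a[:,0],a[:,1],1)[0])
```

```text
s7 vertical slope -0.036418906650635775 [[356.8837415300476, 207.10911728346414], [357.659392951323, 185.8110747937156]]
gold [(190.0, 359.4, 9.0), (192.0, 357.5, 6.0), (194.0, 357.5, 6.0), (196.0, 357.5, 6.0), (198.0, 357.0, 5.0)] slope -0.2831892411143088
head [(159.0, 360.0, 5.0), (161.0, 360.0, 7.0), (163.0, 360.0, 7.0), (165.0, 360.0, 7.0), (167.0, 359.5, 6.0), (169.0, 359.5, 6.0), (171.0, 359.5, 6.0), (173.0, 359.5, 6.0), (175.0, 359.0, 7.0)] slope -0.07533539731681906
s10 vertical slope -0.05250624621916972 [[367.6719244467513, 213.38944629425276], [368.80079121614216, 191.88978005113967]]
gold [(178.0, 370.0, 5.0), (180.0, 369.5, 4.0), (202.0, 369.0, 7.0), (204.0, 370.0, 9.0), (206.0, 371.1, 9.0), (208.0, 370.7, 7.0)] slope 0.022520530638032735
head [(182.0, 371.5, 4.0), (184.0, 370.5, 6.0), (186.0, 370.5, 6.0), (188.0, 370.0, 7.0), (190.0, 370.0, 7.0), (192.0, 370.0, 7.0), (194.0, 369.5, 6.0), (196.0, 369.5, 6.0), (198.0, 369.4, 5.0)] slope -0.090196078431371
s11 vertical slope -0.05205856157763567 [[367.4954824947894, 211.48538356410393], [368.61161228520484, 190.0454943971527]]
gold [(178.0, 368.0, 3.0), (201.0, 367.0, 7.0), (203.0, 369.5, 8.0), (205.0, 370.5, 8.0), (207.0, 371.0, 8.0), (209.0, 373.0, 4.0)] slope 0.1386753686246084
head [(180.0, 370.5, 6.0), (182.0, 370.0, 7.0), (184.0, 370.0, 7.0), (186.0, 370.0, 7.0), (188.0, 370.0, 7.0), (190.0, 369.5, 6.0), (192.0, 369.5, 6.0), (194.0, 370.0, 7.0)] slope -0.044117647058817586
```

In sweep 1 the radial force pushed the pin outward (pin on the inner wall), in sweep 2 inward (outer wall). The present pass is centred, so I continue it.

```bash
python3 -m jog '{"offset":[[-0.2,0.3,0],[-0.1,0.4,0],[0,0,0],[-0.2,0.3,0],[-0.1,0.4,0],[0,0,0],[-0.1,0.4,0],[0,0,0],[0,0,0],[0,0,0]],"angular":[[0,0,0],[0,0,0],[0,0,0],[0,0,0],[0,0,0],[0,0,0],[0,0,0],[0,0,0],[0,0,0],[0,0,0]],"jaw":[1,1,1,1,1,1,1,1,1,1]}' 12
python3 -m jog '{"offset":[[-0.2,0.3,0],[-0.1,0.4,0],[0,0,0],[-0.2,0.3,0],[-0.1,0.4,0],[0,0,0],[-0.1,0.4,0],[0,0,0],[0,0,0],[0,0,0]],"angular":[[0,0,0],[0,0,0],[0,0,0],[0,0,0],[0,0,0],[0,0,0],[0,0,0],[0,0,0],[0,0,0],[0,0,0]],"jaw":[1,1,1,1,1,1,1,1,1,1]}' 12
```

```text
time: 32.9
eef_pos: [489.2, -205.2, 162.3]
tool_rot: [-3.141, -0.0, 2.065]
wrist_force: [-1.2, -3.2, 3.6]
width: 0.171
time: 33.9
eef_pos: [487.8, -202.4, 161.5]
tool_rot: [-3.141, -0.003, 2.065]
wrist_force: [-2.0, 0.7, 1.3]
width: 0.173
```

Fz fell from 3.6 to 1.3 and the drag vanished, so the pin has probably found the hole. I test by going down.

```bash
python3 -m jog '{"offset":[[-0.3,0,0],[0,0,-0.5],[0,0,-0.5],[0,0,-0.5],[0,0,-0.5],[0,0,-0.5],[0,0,-0.5],[0,0,0],[0,0,0],[0,0,0]],"angular":[[0,0,0],[0,0,0],[0,0,0],[0,0,0],[0,0,0],[0,0,0],[0,0,0],[0,0,0],[0,0,0],[0,0,0]],"jaw":[1,1,1,1,1,1,1,1,1,1]}' 12
```

```text
time: 34.9
eef_pos: [488.2, -203.4, 159.3]
tool_rot: [-3.141, -0.0, 2.065]
wrist_force: [-2.4, -0.1, 0.8]
width: 0.165
```

Fz stays at about 1 N while going deeper, so the pin is in the keeper. I follow it down.

```bash
python3 -m jog '{"offset":[[-0.5,0,-0.5],[-0.2,0,-1],[0,0,-1],[0,0,-1],[0,0,-1],[0,0,-1],[0,0,-1],[0,0,-1],[0,0,0],[0,0,0]],"angular":[[0,0,0],[0,0,0],[0,0,0],[0,0,0],[0,0,0],[0,0,0],[0,0,0],[0,0,0],[0,0,0],[0,0,0]],"jaw":[1,1,1,1,1,1,1,1,1,1]}' 12
python3 -m jog '{"offset":[[0,0,-1],[0,0,-1],[0,0,-1],[0,0,-1],[0,0,-1],[0,0,-1],[0,0,-1],[0,0,-0.5],[0,0,0],[0,0,0]],"angular":[[0,0,0],[0,0,0],[0,0,0],[0,0,0],[0,0,0],[0,0,0],[0,0,0],[0,0,0],[0,0,0],[0,0,0]],"jaw":[1,1,1,1,1,1,1,1,1,1]}' 12
```

```text
time: 35.9
eef_pos: [487.8, -203.6, 151.9]
tool_rot: [3.141, 0.001, 2.065]
wrist_force: [-0.1, -0.5, -0.6]
width: 0.168
time: 36.9
eef_pos: [487.6, -203.4, 144.3]
tool_rot: [-3.142, -0.0, 2.065]
wrist_force: [1.0, -0.6, -0.6]
width: 0.169
```

```bash
python3 -m jog '{"offset":[[0,0,-1],[0,0,-1],[0,0,-1],[0,0,-1],[0,0,-0.5],[0,0,-0.5],[0,0,-0.5],[0,0,-0.5],[0,0,0],[0,0,0]],"angular":[[0,0,0],[0,0,0],[0,0,0],[0,0,0],[0,0,0],[0,0,0],[0,0,0],[0,0,0],[0,0,0],[0,0,0]],"jaw":[1,1,1,1,1,1,1,1,1,1]}' 12
python3 -m jog '{"offset":[[0,0,-0.5],[0,0,-0.5],[0,0,-0.5],[0,0,-0.5],[0,0,-0.3],[0,0,0],[0,0,0],[0,0,0],[0,0,0],[0,0,0]],"angular":[[0,0,0],[0,0,0],[0,0,0],[0,0,0],[0,0,0],[0,0,0],[0,0,0],[0,0,0],[0,0,0],[0,0,0]],"jaw":[1,1,1,1,1,1,1,1,1,1]}' 12
```

```text
time: 37.9
eef_pos: [487.6, -203.4, 138.3]
tool_rot: [3.142, -0.0, 2.065]
wrist_force: [0.2, 0.0, -0.7]
width: 0.171
time: 38.9
eef_pos: [487.7, -203.5, 137.1]
tool_rot: [-3.141, 0.0, 2.065]
wrist_force: [-2.3, 1.6, 5.7]
width: 0.164
```

Solid stop at 5.7 N at the expected home height. I release and lift.

```bash
python3 -m jog '{"offset":[[0,0,0.5],[0,0,0.4],[0,0,0],[0,0,0],[0,0,0],[0,0,0],[0,0,0],[0,0,0],[0,0,0],[0,0,0]],"angular":[[0,0,0],[0,0,0],[0,0,0],[0,0,0],[0,0,0],[0,0,0],[0,0,0],[0,0,0],[0,0,0],[0,0,0]],"jaw":[1,1,1,0.5,0.3,0.3,0.3,0.3,0.3,0.3]}' 12
python3 -m jog '{"offset":[[0,0,5],[0,0,15],[0,0,30],[0,0,40],[0,0,40],[0,0,40],[-10,30,0],[-10,40,0],[-10,40,0],[-10,40,0]],"angular":[[0,0,0],[0,0,0],[0,0,0],[0,0,0],[0,0,0],[0,0,0],[0,0,0],[0,0,0],[0,0,0],[0,0,0]],"jaw":[0.3,0.3,0.3,0.3,0.3,0.3,0.3,0.3,0.3,0.3]}' 12
python3 -m jog '{"offset":[[0,40,0],[0,40,0],[0,40,0],[0,40,0],[0,20,0],[0,0,0],[0,0,0],[0,0,0],[0,0,0],[0,0,0]],"angular":[[0,0,0],[0,0,0],[0,0,0],[0,0,0],[0,0,0],[0,0,0],[0,0,0],[0,0,0],[0,0,0],[0,0,0]],"jaw":[0.3,0.3,0.3,0.3,0.3,0.3,0.3,0.3,0.3,0.3]}' 12
python3 - <<'E'
from h import *
np.set_printoptions(precision=1,suppress=True)
s=cv2.cvtColor(vision.snapshot("side"),4);cv2.imwrite("pics/s12.png",s);t=cv2.cvtColor(vision.snapshot("top"),4);cv2.imwrite("pics/t12.png",t)
C=np.array([507.2,-199.6]);p=C+20*np.array([np.cos(-2.91),np.sin(-2.91)])
print("expect flange",proj("side",[[*p,119.5],[*p,155.5]]),proj("top",[[*p,155.5],[*p,119.5]]))
def cls(im,x0,y0,x1,y1):
    h=cv2.cvtColor(im,cv2.COLOR_BGR2HSV)
    for v in range(y0,y1):
        r=""
        for x in range(x0,x1):
            H,S,V=map(int,h[v,x]); r+= "G" if 12<H<35 and S>100 and V>70 else "r" if (H<9 or H>170) and S>90 and V>25 else "w" if V>140 and S<60 else "s" if V>80 and S<70 else "."
        print(v,r)
cls(s,335,185,385,226)
print(); cls(t,345,240,395,292)
E
```

```text
time: 39.9
eef_pos: [487.6, -203.4, 136.9]
tool_rot: [-3.142, -0.0, 2.065]
wrist_force: [-0.3, -0.3, 0.7]
width: 0.694
time: 40.9
eef_pos: [447.1, -52.2, 308.5]
tool_rot: [3.14, 0.002, 2.064]
wrist_force: [1.0, 0.7, 0.2]
width: 0.696
time: 41.9
eef_pos: [447.7, 125.8, 307.0]
tool_rot: [-3.142, 0.0, 2.063]
wrist_force: [0.5, 0.3, 0.6]
width: 0.701
expect flange [[367.5 208.7]
 [368.3 193.2]] [[373.6 271.9]
 [371.8 273.2]]
185 ......GGGGGGGGGGGGGGGGGGGGGGGGGGGGGGGGGGGGGGGGGGGG
186 s.GGGGGGGGGGGGGGGGGGGGGGGGGGGGGGGGGGGGGGGGGGGGGGGG
187 s....GGGGGGGGGGGGGGGGGGGGGGGGGGGGGGGGGGGGGGGGGGGGG
188 s.........GGGGGGGGGGGGGGGGGGGGGGGGGGGGGGGGGGGGGGGG
189 s...............GGG.GGGGGGGGGGGGGGGGGGGGGGGGGGGGGG
190 ...........................GGGGGGGGGGGGGGGGGGGGGGG
191 s............................rrr......GGGGGGGGGGGG
192 s............................rrrrrrrrrr....GGGGGGG
193 s............................rrrrrrrrrr...........
194 ws...........................rrrrrrrrrrr..........
195 ws...........................rrrrrrrrrrr..........
196 ww...........................rrrrrrrrrrr..........
197 wws........
[... 3740 characters left out ...]
rrrGGGGGGGGGGGGGGGGGGGGGGGrrrrrrrrrrr...
280 ......rrrrrrrr.GGGGGGGGGGGGGGGGGGG.rrrrrrrrrrr....
281 ......rrrrrrrrrr.GGGGGGGGGGGGGGGGrrrrrrrrrr.......
282 ......rrrrrrrrrrrrr..GGGGGGGGG.rrrrrrrr...........
283 ......rrrrrrrrrrrrrrrrrrr.r.rrrrrrr...............
284 ......rrrrrrrrrrrrrrrrrrrrrrrr....................
285 .......rrrrrrrrrrrrrrrrrrrr.......................
286 .......rrrrrrrrrrrrrrrr...........................
287 .......rrrrrrrrrrrr...............................
288 ........rrrrrrr...................................
289 ..................................................
290 ..................................................
291 ..................................................
```

```bash
python3 -c "
from workcell import ticket,bot
print(bot.get_state()['time']); print(ticket.hand_in())"
```

```text
42.0
the job is handed in; nothing more can be done
None
```

The caddy appears locked, and I handed the job in at 42 s; no verdict was reported. The hasp was folded shut first. Then I took the pin from the holder, put it in the bushing's hole and turned the bushing until the pin dropped into the keeper. I pushed it home to a solid stop at about 5.7 N, the highest wrist force I read, then released it and moved the arm clear.

**Last checks:** in the final side and top pictures, read by colour mask, the hasp lies flat. The pin is upright at the keeper's hole within about 1–2 px of where it should be. Its flange sits on the bushing with no shaft visible.

**What went wrong or disagreed:**
- **Keeper search:** my first two sweeps missed the keeper's hole because the pin ran against the inner wall of the bushing hole, then the outer one. The third, centred sweep found it; the force fell from 3.6 to 1.3 N.
- **Side-view hole:** my automatic side-view detection of the bushing hole was wrong. I used the top view instead, where the radius checked out at 20.2 mm.
- **Slab height:** estimates of the slab's top disagreed slightly (18 to 21 mm).
- **Not measured:** I did not check the final positions of the teapot, pitcher and cups. The wrist force gave no sign of touching them.

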